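Nest the graded shield: two liner cups into the lead pot

TASK

Put the graded shield together: nest the wide liner cup in the lead pot, and the narrow liner cup in the wide one, so that each sits fully home with its thick collar resting all round on the rim below. The metals are soft, so lower the cups in and do not drop them; leave the pot standing where it is and do not disturb the things round it.

Things in the scene. Friction and masses are not known exactly. Their poses are not given: they have to be found in the camera images.
- pot_rim (a point): centre of the lead pot's mouth, at the height of its rim (z up). Pot: heavy dark grey thick-walled round pot, 3.6 kg, 94 mm across, 70 mm tall, open at the top, standing upright and loose on the desk. Its straight bore is 58.5 mm across and 52 mm deep; the flat rim round it is 17 mm wide.
- wide_liner_center (a point): centre of the wide liner cup: on its axis, half-way up, 36 mm above its foot and 36 mm below its rim; z points out of its mouth. Grey tin-metal cup, 72 mm tall, 0.3 to 0.55 kg, standing upright. Home in the pot, its shoulder rests on the pot's rim, its collar stands 26 mm proud and this point lies 10 mm below the pot's rim.
- narrow_liner_center (a point): centre of the narrow liner cup: on its axis, half-way up, 43 mm above its foot and 43 mm below its rim; z points out of its mouth. Pale aluminium cup of the same shape, narrower and 86 mm tall, 0.12 to 0.21 kg, standing upright. Home, its shoulder rests on the wide liner's rim, its collar stands 26 mm proud and this point lies 19 mm above the wide liner's centre.
- wide_liner: the wide liner cup; origin at the centre of its foot. Its top 26 mm is a straight thick collar 66 mm across. Below the collar's flat shoulder the body is 46 mm tall and 55 mm across, 52 mm lower down, its last 10 mm bevelled to 42 mm at the foot. Bore 48 mm across and 68 mm deep. It has 1.8 mm to spare all round in the pot's bore.
- narrow_liner: the narrow liner cup; origin at the centre of its foot. Its top 26 mm is a straight thick collar 56 mm across. Below the collar's flat shoulder the body is 60 mm tall and 44 mm across, 41 mm lower down, its last 10 mm bevelled to 31 mm at the foot. Bore 37 mm across. It has 2 mm to spare all round in the wide liner's bore.
- lead_pot: the lead pot itself; origin at the centre of its underside
- multimeter: bystander: hand multimeter, 150x78x47 mm, lying on the desk at the right; origin at the centre of its underside
- planchet: bystander: shallow nickel check disc, 49 mm across and 9 mm high, lying on the desk beyond the pot; origin at the centre of its underside
- note_pad: bystander: pad of pale yellow notes, 70x76x10 mm, lying on the desk beyond the pot; origin at the centre of its underside
Not all that is in view belongs to the job. What is shaped like the lead_pot but blue or red is not meant.

How it is judged (in metres and radians):
At the end, for the whole second after the job is handed in: Wide liner home in the pot and narrow liner home in the wide one: each shoulder on the rim below (within 2.5 mm of touching), axes within 4 mm and 0.05 rad (3 degrees) of each other, the pot upright on the desk, all released and at rest (z of wide_liner_center in the frame of pot_rim between -0.014 and -0.0075 m and horizontal distance between wide_liner_center and pot_rim below 0.004 m and angle between the z axis of wide_liner_center and the z axis of pot_rim, either way round below 0.05 rad and z of narrow_liner_center in the frame of wide_liner_center between 0.015 and 0.0215 m and horizontal distance between narrow_liner_center and wide_liner_center below 0.004 m and angle between the z axis of narrow_liner_center and the z axis of wide_liner_center, either way round below 0.05 rad and angle between pot_rim's own z axis and vertical below 0.05 rad and height (world z) of pot_rim below 0.075 m and linear speed of each of wide_liner, narrow_liner below 0.02 m/s).
It fails at once if a liner cup is dropped (it falls free of the fingers at over 0.6 m/s, a drop of about 2 cm) ((linear speed of wide_liner above 0.6 m/s and contact force between wide_liner and the fingers below 0.1 N) or (linear speed of narrow_liner above 0.6 m/s and contact force between narrow_liner and the fingers below 0.1 N)).
It fails at once if the lead pot is shoved more than 25 mm from where it stood (distance of lead_pot from where it was at the start of the episode above 0.025 m).
It fails at once if the multimeter, check disc or note pad is moved more than 20 mm (distance of any of multimeter, planchet, note_pad from where it was at the start of the episode above 0.02 m).
It also fails if it takes over 51 s, if anything falls off the work surface, if the arm or the gripper's body presses on something with over 40 N, if the wrist force passes 120 N, or if a joint passes its speed limit or range.

ROBOT

A 6-joint arm with a two-finger parallel gripper is mounted at the origin on a cart in front of the work surface, level with it; the furniture and walls round the work are solid. World frame = base frame: x ahead of the robot, y to its left, z up, the work surface at z = 0. Lengths are in m, angles in degrees, forces in N, time in s.
With the tool pointing down it reaches from about 0.35 to 0.725 m from the base axis. Payload 6 kg.
Tool frame: the origin (TCP) lies at the very end of the fingers, on their centre line; the grasp point (between the pads) lies 19 mm behind it; z points along the fingers, y is the line along which they close (so a half turn about z gives the same grasp; the last joint's range is limited). The gripper opens to 85 mm and grips with 20 to 120 N. Pads are 22 mm wide; open, the fingers measure 114 mm over their backs; the gripper's body (76 mm by 85 mm) begins 54 mm behind the grasp point. The pads swing forward as they close: fully open they stand 13 mm farther back than shut.
Start: joints at [-45.682, 2.303, 4.859, 0, -92.561, -19.12], TCP at [0.255, -0.543, 0.231] pointing down, gripper open.
Joint ranges: [-146.85, 146.85], [-73.84, 115.35], [-62.03, 85.46], [-188.31, 113.3], [-161.28, -10.13], [-171.36, 171.36]. Speed limits (degrees/s): [147.25, 147.25, 172.46, 180, 180, 180].

INTERFACE

Orientations are given as [roll, pitch, yaw] about the fixed x, y, z axes, in that order (R = Rz(yaw) Ry(pitch) Rx(roll)).
In Python, from workcell import monitor, cams, order gives the robot as it stands. The module is installed in compiled form; this text tells all that it offers.
- The arm moves only by the tool servo_tool, never from a script. Its argument "plan" is one flat list of numbers, 4 for each row, row after row: the shift along the world's x, y, z each as a share of 30 mm, from -1 to 1, then the turn about the world's z as a share of 0.15 rad, from -1 to 1. In form: [tx, ty, tz, turn, tx, ty, tz, turn, ...]. A call has 1 to 10 rows; each row shifts and turns the commanded pose from where the row before left it; what a row does not reach is not made up. A row lasts 1/10 s, in which the tool goes at most 50 mm and 8.59 degrees, less where a joint would pass 70% of its speed; a pose out of reach is approached as far as the arm can. A call with a number of a shift or a turn outside -1 to 1 is refused whole. A call with a gripper value outside its range is refused whole. "jaw" is the finger opening in mm, from 0 to 85.4, set as the call begins (left out, the last holds). The fingers move at their own pace and stop on an object; "newtons" is the grip in N (left out, the last holds). Time passes only in rows, so rows that do not move let the fingers close. It gives the time, the measured TCP pose, the force, the opening and the grip force at its end, in the units of the state.
- monitor.get_obs(): the state, without advancing time (a new reading comes with each control period).
- cams.grab_frame(name): name is "scene" or "top"; returns the picture (480x640x3 uint8, red, green, blue); there is no depth.
- cams.get_calibration(name): a dict with "fx", "fy", "cx", "cy" (pixels), "distortion" ([k1, k2, p1, p2, k3] as OpenCV has them; the pictures are not rectified), "R" (3x3) and "t" (3): a world point X has camera coordinates R X + t. Camera axes: x right, y down, z forward; pixel columns grow to the right and rows downward; lengths in m; the calibration is good to about 2 mm. A picture is of the moment at which its call begins. get_calibration takes no time and is no camera call.
- order.finish_job(): hands the job in; it is judged then, once.
The state is a dict: "clock": time; "qpos": joint angles; "qd": joint speeds; "tau": joint torques, N m; "ee_pos": TCP position; "tool_rot": TCP orientation; "contact_force": force on the tool from outside, world axes, zero at the start; "ft_torque": the same for the moment, N m; "opening": finger opening in m; "gripper_force": force on a finger pad.
Only numpy, scipy, OpenCV 4.12 (cv2) and the standard library are available. Lean on these libraries where they do the work, as an engineer would, in place of code of your own. Each camera call takes 0.05 s, during which the arm holds its last target. There are 200 camera calls.

## Working session

There is one attempt and no reset: what is moved stays moved. The work goes in short steps, Python scripts to look and compute and a tool call to move; the robot and the scene stay as the last step left them, time stands still between calls to the robot, and variables do not carry over. Pictures are saved under pics/ and viewed, at most 10 in all, crops included, and the job is handed in when it is done.

Besides the shell and the picture viewer there is one more tool, called after "Call:" by a JSON object that holds its "name" and its "arguments". servo_tool: Moves the arm, as the interface text tells. Its arguments: {"type":"object","properties":{"plan":{"type":"array"},"jaw":{"type":"number"},"newtons":{"type":"number"}},"required":["plan"]}

```bash
mkdir -p pics
python3 - <<'E'
from workcell import monitor,cams
import cv2
for n in("top","scene"):
    cv2.imwrite(f"pics/{n}0.png",cams.grab_frame(n)[...,::-1]); print(n,cams.get_calibration(n))
print(monitor.get_obs())
E
```

```text
top {'fx': 503.2078307369796, 'fy': 503.2078307369796, 'cx': 317.9274808732396, 'cy': 238.29978390473693, 'distortion': array([0.02407479, 0.        , 0.        , 0.        , 0.        ]), 'R': array([[-0.0073681 , -0.99995369,  0.00619159],
       [-0.99649809,  0.00682663, -0.08333643],
       [ 0.0832903 , -0.00678394, -0.99650223]]), 't': array([-0.15742566,  0.5877032 ,  1.14340566])}
scene {'fx': 563.6401383594111, 'fy': 563.6401383594111, 'cx': 325.2953554767862, 'cy': 244.5386825429631, 'distortion': array([-0.04091875,  0.        ,  0.        ,  0.        ,  0.        ]), 'R': array([[-8.38713810e-01, -5.44572438e-01, -7.17150132e-05],
       [-3.23849860e-01,  4.98877620e-01, -8.03892025e-01],
       [ 4.37813217e-01, -6.74212119e-01, -5.94775257e-01]]), 't': array([0.41232128, 0.31647048, 1.08752411])}
{'clock': 0.1, 'qpos': array([-4.56814390e+01,  2.33451933e+00,  4.80527332e+00, -2.47179712e-02,
       -9.25619791e+01, -1.91199616e+01]), 'qd': array([-0.04259924, -0.05601362,  0.06154883,  0.03877629, -0.03471133,
       -0.0542761 ]), 'tau': array([-5.22661387e-03, -3.69342113e+01,  3.48279655e+01,  6.95178285e+00,
       -4.55265559e-03,  2.98658506e-05]), 'ee_pos': array([ 0.25539102, -0.54258327,  0.23035441]), 'tool_rot': array([ 1.79905719e+02, -6.54774206e-03, -1.54800310e+02]), 'contact_force': array([-0.18127207, -0.33197888,  0.40959273]), 'ft_torque': array([ 0.01939466, -0.02886083, -0.01135459]), 'gripper_force': 0.0, 'opening': 0.08541074750038317}
```

View pics/top0.png

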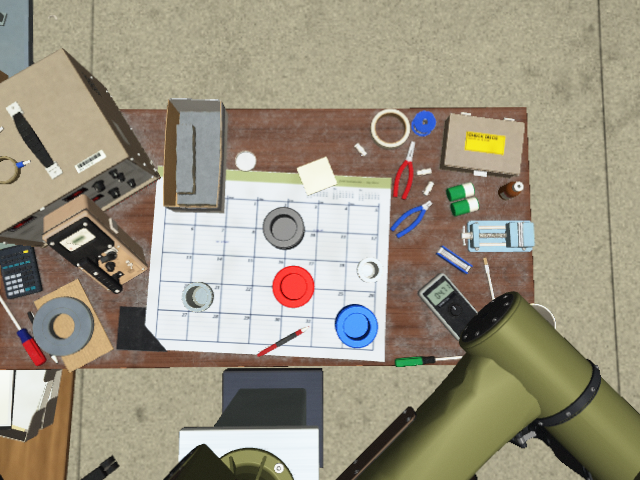

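View pics/scene0.png

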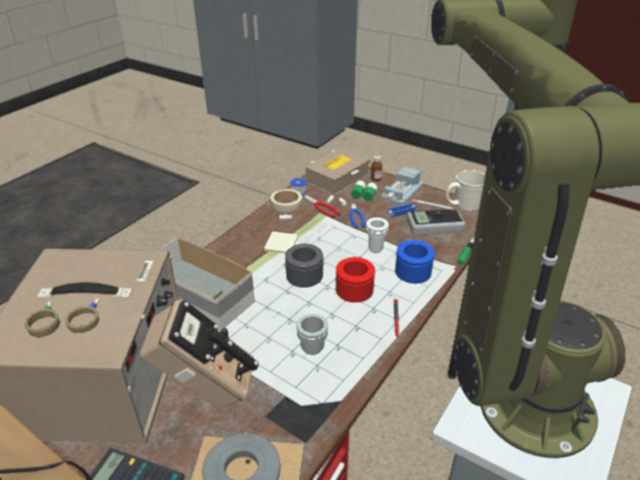

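The top picture shows the lead pot at (284,228), the wide liner at (198,296) and the narrow liner at (368,269). The scene picture shows both cups upright. Next I'll fit the rim circles to the edges.

```bash
cat > h.py <<'E'
import numpy as np,cv2
from scipy.optimize import minimize
from workcell import monitor,cams,order
def proj(n,P):
    c=cams.get_calibration(n)
    K=np.array([[c["fx"],0,c["cx"]],[0,c["fy"],c["cy"]],[0,0,1]])
    return cv2.projectPoints(np.asarray(P,float),cv2.Rodrigues(c["R"])[0],c["t"],K,c["distortion"])[0][:,0]
def back(n,uv,z):
    c=cams.get_calibration(n)
    K=np.array([[c["fx"],0,c["cx"]],[0,c["fy"],c["cy"]],[0,0,1]])
    r=np.append(cv2.undistortPoints(np.array([[uv]],float),K,c["distortion"])[0,0],1)
    o=-c["R"].T@c["t"]; d=c["R"].T@r
    return (o+d*(z-o[2])/d[2])[:2]
A=np.linspace(0,2*np.pi,120,endpoint=False)
def circ(x,y,z,r): return np.c_[x+r*np.cos(A),y+r*np.sin(A),0*A+z]
def fit(n,img,xy0,circles,R=.012):
    g=cv2.GaussianBlur(img,(0,0),.8).astype(np.float32)
    gm=sum(np.hypot(cv2.Sobel(g[...,k],5,1,0),cv2.Sobel(g[...,k],5,0,1)) for k in range(3))
    def cost(p):
        s=0
        for z,r in circles:
            uv=proj(n,circ(p[0],p[1],z,r)).astype(np.float32)
            v=cv2.remap(gm,uv[:,:1],uv[:,1:],cv2.INTER_LINEAR)
            s-=np.minimum(v,np.percentile(v,80)).mean()
        return s
    G=np.arange(-R,R+1e-4,.002)
    b=min(((cost((xy0[0]+a,xy0[1]+c)),xy0[0]+a,xy0[1]+c) for a in G for c in G))
    m=minimize(cost,b[1:],method="Nelder-Mead",options=dict(initial_simplex=[b[1:],(b[1]+.001,b[2]),(b[1],b[2]+.001)],xatol=1e-4))
    return m.x,m.fun
OBJ=dict(pot=((284,228),[(.07,.047),(.07,.02925)]),wide=((198,296),[(.072,.033),(.072,.024)]),narrow=((368,269),[(.086,.028),(.086,.0185)]))
E
python3 - <<'E'
from h import *
im={n:cv2.imread(f"pics/{n}0.png") for n in("top","scene")}
vis=[]
for k,(uv,cs) in OBJ.items():
    p0=back("top",uv,cs[0][0]); p,f=fit("top",im["top"],p0,cs); q,fs=fit("scene",im["scene"],p,cs)
    print(k,p0.round(4),p.round(4),f,"scene",q.round(4),fs)
    for n in im:
        z=cv2.resize(im[n],None,fx=4,fy=4,interpolation=cv2.INTER_CUBIC)
        for c in cs: cv2.polylines(z,[((proj(n,circ(*p,*c))+.5)*4-.5).astype(int)],True,(0,255,0),1)
        u=(proj(n,[[*p,cs[0][0]]])[0]*4).astype(int); vis.append(cv2.resize(z[u[1]-130:u[1]+130,u[0]-130:u[0]+130],(260,260)))
cv2.imwrite("pics/m.png",np.vstack([np.hstack(vis[0::2]),np.hstack(vis[1::2])]))
E
```

```text
pot [ 0.6064 -0.0856] [ 0.6097 -0.0829] -1193.2071533203125 scene [ 0.6064 -0.0799] -925.6917724609375
wide [0.4571 0.1035] [0.4556 0.1075] -979.2492065429688 scene [0.4551 0.1078] -877.0230102539062
narrow [ 0.5133 -0.2703] [ 0.5123 -0.2752] -799.881591796875 scene [ 0.5109 -0.2739] -1246.13525390625
```

View pics/m.png

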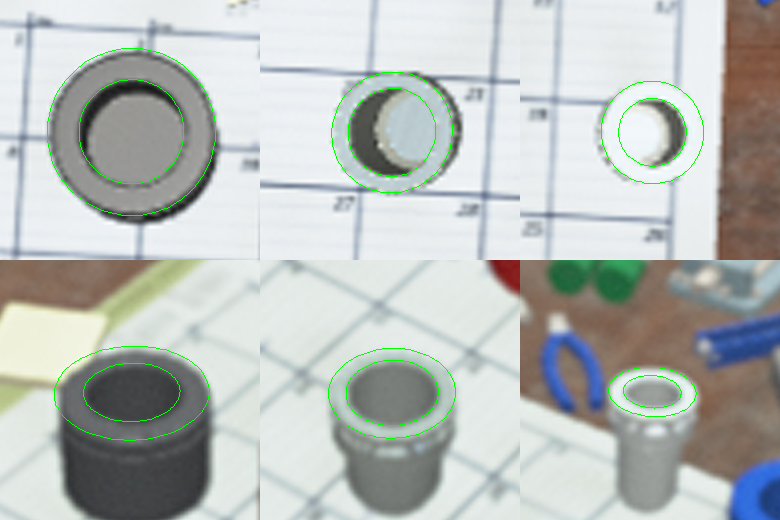

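Call:
{"name": "servo_tool", "arguments": {"plan": [0.3, 0.98, 0, 0, 0.3, 0.98, 0, 0, 0.3, 0.98, 0, 0, 0.3, 0.98, 0, 0, 0.3, 0.98, 0, 0, 0.3, 0.98, 0, 0, 0.3, 0.98, 0, 0, 0.3, 0.98, 0, 0, 0.3, 0.98, 0, 0, 0.3, 0.98, 0, 0], "jaw": 85.4, "newtons": 60}}

```text
clock: 1.1
ee_pos: [0.3455, -0.2476, 0.2309]
tool_rot: [180.0, -0.0, -154.8]
contact_force: [0.7, -0.3, -0.2]
opening: 0.0851
gripper_force: 0.0
```

Call:
{"name": "servo_tool", "arguments": {"plan": [0.3, 0.98, 0, 0, 0.3, 0.98, 0, 0, 0.3, 0.98, 0, 0, 0.3, 0.98, 0, 0, 0.3, 0.98, 0, 0, 0.3, 0.98, 0, 0, 0.3, 0.98, 0, 0, 0.3, 0.98, 0, 0, 0.3, 0.98, 0, 0, 0.3, 0.98, 0, 0]}}

```text
clock: 2.1
ee_pos: [0.4355, 0.0465, 0.231]
tool_rot: [180.0, -0.0, -154.8]
contact_force: [0.5, -1.1, 0.6]
opening: 0.0856
gripper_force: 0.0
```

Call:
{"name": "servo_tool", "arguments": {"plan": [0.3, 0.98, -0.5, 0, 0.3, 0.98, -0.5, 0, 0, 0, -0.5, 0, 0, 0, 0, 0, 0, 0, 0, 0]}}

```text
clock: 2.6
ee_pos: [0.4534, 0.1033, 0.1865]
tool_rot: [-180.0, -0.0, -154.8]
contact_force: [0.1, 0.4, 1.1]
opening: 0.0854
gripper_force: 0.0
```

Call:
{"name": "servo_tool", "arguments": {"plan": [0.07, 0.14, -0.8, 0, 0, 0, -0.8, 0, 0, 0, -0.8, 0, 0, 0, -0.5, 0, 0, 0, 0, 0, 0, 0, 0, 0]}}

```text
clock: 3.2
ee_pos: [0.4562, 0.1079, 0.1007]
tool_rot: [-180.0, 0.1, -154.8]
contact_force: [0.3, 0.4, -0.3]
opening: 0.085
gripper_force: 0.0
```

Run:
```python
from h import *
f=cams.grab_frame("scene")[...,::-1].copy(); o=monitor.get_obs(); print(o["ee_pos"])
u=proj("scene",[o["ee_pos"]])[0]; print(u)
z=cv2.resize(f,None,fx=4,fy=4,interpolation=cv2.INTER_CUBIC); cv2.drawMarker(z,tuple(int(v*4) for v in u),(0,0,255),0,20)
c=(u*4).astype(int); cv2.imwrite("pics/g1.png",z[c[1]-300:c[1]+300,c[0]-300:c[0]+300])
```

```text
[0.45640185 0.10815592 0.10108559]
[310.9607226  313.51978732]
```

View pics/g1.png

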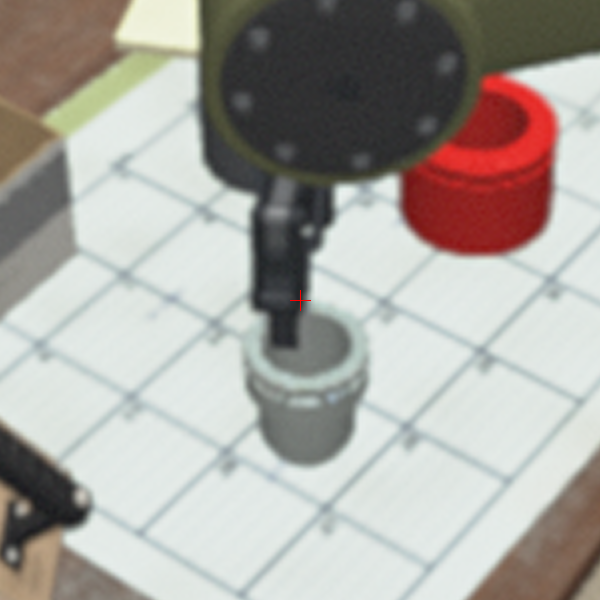

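Run:
```python
from h import *
d=np.array([-.426,.905,0]);p=np.array([.4562,.1080,.1009])
for s in(1,-1):
  for b in(0,.013): print(s,b,proj("scene",[p+s*d*.0427+[0,0,b],p+s*d*.057+[0,0,b]]).round(1).tolist())
```

```text
1 0 [[307.8, 328.3], [306.6, 333.4]]
1 0.013 [[307.6, 323.6], [306.5, 328.7]]
-1 0 [[314.2, 299.7], [315.2, 295.2]]
-1 0.013 [[314.2, 295.1], [315.2, 290.6]]
```

The close-up shows the near fingertip at about (307,325), with its tip about 13 mm behind the nominal TCP, as the interface text says. It lines up with the cup, so I'll descend and close.

Call:
{"name": "servo_tool", "arguments": {"plan": [-0.02, 0, -0.5, 0, 0, 0, -0.5, 0, 0, 0, -0.5, 0, 0, 0, -0.49, 0, 0, 0, 0, 0, 0, 0, 0, 0]}}

```text
clock: 3.85
ee_pos: [0.4549, 0.1079, 0.0394]
tool_rot: [-180.0, -0.0, -154.8]
contact_force: [0.4, -0.2, 0.4]
opening: 0.0851
gripper_force: 0.0
```

Call:
{"name": "servo_tool", "arguments": {"plan": [0, 0, 0, 0, 0, 0, 0, 0, 0, 0, 0, 0, 0, 0, 0, 0, 0, 0, 0, 0, 0, 0, 0, 0, 0, 0, 0, 0], "jaw": 55, "newtons": 60}}

```text
clock: 4.55
ee_pos: [0.4559, 0.1083, 0.0411]
tool_rot: [-180.0, 0.1, -154.8]
contact_force: [-0.2, -0.7, 5.0]
opening: 0.0651
gripper_force: 66.1
```

Call:
{"name": "servo_tool", "arguments": {"plan": [0, 0, 0.3, 0, 0, 0, 0.6, 0, 0, 0, 0.8, 0, 0, 0, 0.8, 0, 0, 0, 0.8, 0, 0, 0, 0.3, 0, 0, 0, 0, 0]}}

```text
clock: 5.25
ee_pos: [0.4551, 0.1085, 0.148]
tool_rot: [179.9, 0.1, -154.8]
contact_force: [-0.4, 0.7, -5.0]
opening: 0.0648
gripper_force: 68.1
```

Call:
{"name": "servo_tool", "arguments": {"plan": [0.3, -0.3, 0, 0, 0.5, -0.6, 0, 0, 0.6, -0.7, 0, 0, 0.6, -0.7, 0, 0, 0.6, -0.8, 0, 0, 0.6, -0.8, 0, 0, 0.6, -0.8, 0, 0, 0.6, -0.8, 0, 0, 0.4, -0.6, 0, 0, 0.2, -0.2, 0, 0]}}

```text
clock: 6.25
ee_pos: [0.6047, -0.0833, 0.1443]
tool_rot: [179.9, -0.3, -154.9]
contact_force: [-0.9, 0.5, -6.1]
opening: 0.0648
gripper_force: 68.3
```

Call:
{"name": "servo_tool", "arguments": {"plan": [0, 0, 0, 0, 0, 0, 0, 0, 0, 0, 0, 0]}}

```text
clock: 6.55
ee_pos: [0.6046, -0.0802, 0.1471]
tool_rot: [180.0, -0.0, -154.8]
contact_force: [-0.9, 1.8, -4.7]
opening: 0.0651
gripper_force: 68.3
```

Run:
```python
from h import *
f=cams.grab_frame("scene")[...,::-1].copy(); t=cams.grab_frame("top")[...,::-1].copy(); o=monitor.get_obs(); print(o["ee_pos"],o["contact_force"],o["opening"])
e=o["ee_pos"]; zf=e[2]-.041
for n,im in(("scene",f),("top",t)):
  print(n,"cup",fit(n,im,e[:2],[(zf+.072,.033),(zf+.046,.033)] if n=="scene" else [(zf+.072,.033)],.008),"pot",fit(n,im,(.608,-.0815),[(.07,.047)],.008))
def crop(n,im):
  z=cv2.resize(im,None,fx=4,fy=4,interpolation=cv2.INTER_CUBIC)
  for P,c in((circ(e[0],e[1],zf+.072,.033),(0,0,255)),(circ(e[0],e[1],zf+.046,.033),(0,0,255)),(circ(e[0],e[1],zf,.021),(0,0,255)),(circ(.608,-.0815,.07,.047),(0,255,0))):
    cv2.polylines(z,[((proj(n,P)+.5)*4-.5).astype(int)],True,c,1)
  c=(proj(n,[[e[0],e[1],.1]])[0]*4).astype(int); return z[c[1]-280:c[1]+280,c[0]-200:c[0]+200]
cv2.imwrite("pics/g2.png",np.hstack([crop("scene",f),crop("top",t)]))
```

```text
[ 0.60472678 -0.08014395  0.14768152] [-0.466718    0.198835   -5.88911158] 0.06498871078516923
scene cup (array([ 0.60303947, -0.07773642]), np.float64(-645.11767578125)) pot (array([ 0.60586948, -0.07907948]), np.float64(-505.6330871582031))
top cup (array([ 0.60860035, -0.07661541]), np.float64(-480.9416809082031)) pot (array([ 0.60512507, -0.08579202]), np.float64(-755.2747192382812))
```

View pics/g2.png

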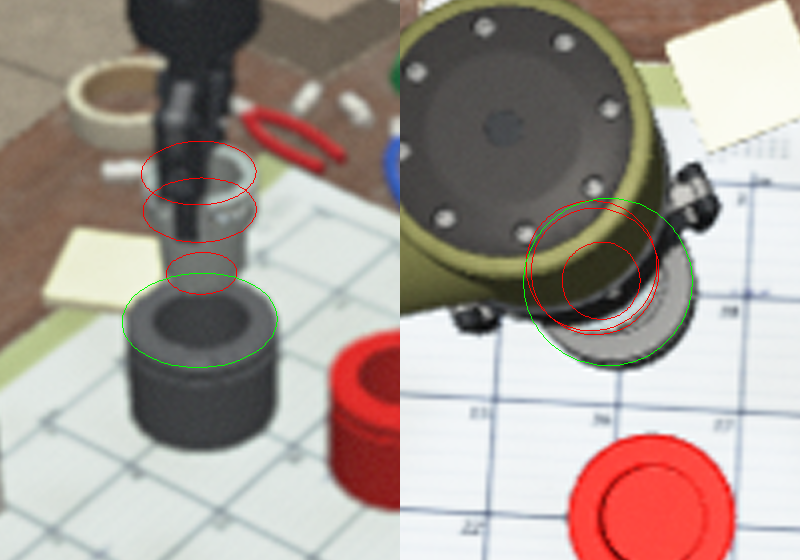

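The scene view shows the gripped cup upright over the pot, foot at (203,272) against the mouth at (200,320) in the crop. It needs about (+2.5, -1.4) mm, then lower.

Call:
{"name": "servo_tool", "arguments": {"plan": [0.08, -0.05, 0, 0, 0, 0, -0.4, 0, 0, 0, -0.5, 0, 0, 0, -0.5, 0, 0, 0, -0.2, 0, 0, 0, -0.2, 0, 0, 0, 0, 0, 0, 0, 0, 0]}}

```text
clock: 7.45
ee_pos: [0.6075, -0.0824, 0.0938]
tool_rot: [-180.0, 0.0, -154.8]
contact_force: [-0.3, -0.5, -5.5]
opening: 0.0649
gripper_force: 68.3
```

Call:
{"name": "servo_tool", "arguments": {"plan": [0, 0, -0.15, 0, 0, 0, -0.15, 0, 0, 0, -0.15, 0, 0, 0, -0.15, 0, 0, 0, 0, 0]}}

```text
clock: 7.95
ee_pos: [0.6071, -0.0824, 0.0746]
tool_rot: [180.0, -0.0, -154.8]
contact_force: [0.4, 0.1, -5.0]
opening: 0.0651
gripper_force: 68.3
```

Call:
{"name": "servo_tool", "arguments": {"plan": [0, 0, -0.1, 0, 0, 0, -0.1, 0, 0, 0, 0, 0]}}

```text
clock: 8.25
ee_pos: [0.6074, -0.0824, 0.0692]
tool_rot: [180.0, -0.0, -154.8]
contact_force: [1.7, -0.4, -5.9]
opening: 0.0648
gripper_force: 68.4
```

Call:
{"name": "servo_tool", "arguments": {"plan": [0, 0, -0.07, 0, 0, 0, -0.05, 0, 0, 0, 0, 0]}}

```text
clock: 8.55
ee_pos: [0.6075, -0.0824, 0.0659]
tool_rot: [-180.0, 0.0, -154.8]
contact_force: [0.5, -1.6, -6.7]
opening: 0.0647
gripper_force: 68.4
```

Call:
{"name": "servo_tool", "arguments": {"plan": [0, 0, -0.03, 0, 0, 0, 0, 0]}}

```text
clock: 8.75
ee_pos: [0.6075, -0.0824, 0.0652]
tool_rot: [-180.0, 0.0, -154.8]
contact_force: [0.8, -0.2, -4.4]
opening: 0.065
gripper_force: 68.4
```

Call:
{"name": "servo_tool", "arguments": {"plan": [0, 0, -0.03, 0, 0, 0, -0.02, 0, 0, 0, 0, 0]}}

```text
clock: 9.05
ee_pos: [0.6076, -0.0824, 0.0649]
tool_rot: [-180.0, 0.1, -154.8]
contact_force: [-1.5, -0.2, 4.5]
opening: 0.0648
gripper_force: 69.2
```

Call:
{"name": "servo_tool", "arguments": {"plan": [0, 0, -0.03, 0, 0, 0, 0, 0]}}

```text
clock: 9.25
ee_pos: [0.6077, -0.0825, 0.0649]
tool_rot: [-179.9, 0.1, -154.8]
contact_force: [-5.1, 1.4, 8.6]
opening: 0.065
gripper_force: 69.7
```

Call:
{"name": "servo_tool", "arguments": {"plan": [0, 0, 0, 0, 0, 0, 0, 0, 0, 0, 0, 0, 0, 0, 0, 0, 0, 0, 0, 0], "jaw": 85.4}}

```text
clock: 9.75
ee_pos: [0.6073, -0.0824, 0.0625]
tool_rot: [180.0, -0.0, -154.8]
contact_force: [0.4, 0.2, -0.5]
opening: 0.0853
gripper_force: 0.0
```

Call:
{"name": "servo_tool", "arguments": {"plan": [0, 0, 0.3, 0, 0, 0, 0.7, 0, 0, 0, 0.9, 0, 0, 0, 0.9, 0, 0, 0, 0.7, 0, 0, 0, 0.2, 0, -0.4, -0.8, 0, 0, -0.5, -0.98, 0, 0, -0.5, -0.98, 0, 0, -0.5, -0.98, 0, 0]}}

```text
clock: 10.75
ee_pos: [0.5494, -0.1954, 0.1729]
tool_rot: [180.0, -0.0, -154.8]
contact_force: [0.5, 0.5, -0.5]
opening: 0.0854
gripper_force: 0.0
```

Call:
{"name": "servo_tool", "arguments": {"plan": [-0.5, -0.98, 0, 0, -0.5, -0.98, 0, 0, -0.3, -0.5, 0, 0, 0, 0, 0, 0, 0, 0, 0, 0]}}

```text
clock: 11.25
ee_pos: [0.5113, -0.2682, 0.1732]
tool_rot: [180.0, -0.0, -154.8]
contact_force: [-0.3, -0.7, 0.4]
opening: 0.0853
gripper_force: 0.0
```

Run:
```python
from h import *
f=cams.grab_frame("scene")[...,::-1].copy(); t=cams.grab_frame("top")[...,::-1].copy(); print(monitor.get_obs()["ee_pos"])
vis=[]
for n,im in(("scene",f),("top",t)):
  w=fit(n,im,(.607,-.0815),[(.096,.033),(.096,.024)],.008)[0]
  print(n,w,"pot",fit(n,im,(.607,-.0815),[(.07,.047)],.008)[0])
  z=cv2.resize(im,None,fx=4,fy=4,interpolation=cv2.INTER_CUBIC)
  for P,c in((circ(*w,.096,.033),(0,0,255)),(circ(*w,.096,.024),(0,0,255)),(circ(*w,.07,.047),(0,255,0))):
    cv2.polylines(z,[((proj(n,P)+.5)*4-.5).astype(int)],True,c,1)
  c=(proj(n,[[*w,.08]])[0]*4).astype(int); vis.append(z[c[1]-200:c[1]+200,c[0]-200:c[0]+200])
cv2.imwrite("pics/g3.png",np.hstack(vis))
```

```text
[ 0.511761   -0.26756194  0.17334744]
scene [ 0.6060678  -0.08160155] pot [ 0.60639868 -0.07937195]
top [ 0.61944231 -0.08546134] pot [ 0.60905823 -0.08325501]
```

View pics/g3.png

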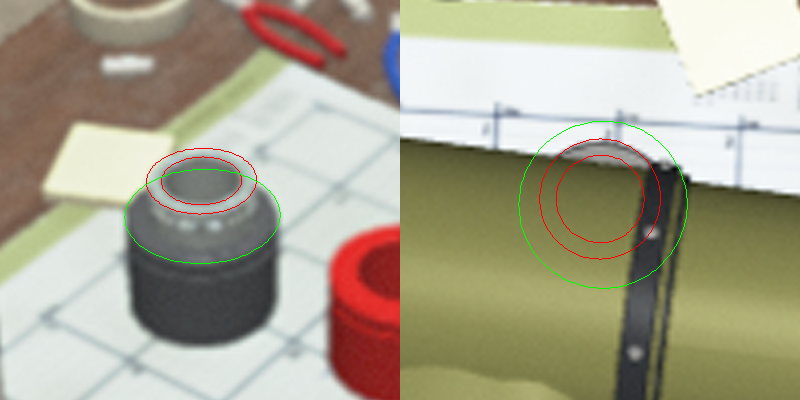

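The scene view shows the wide liner seated: its rim ellipse at z=0.096 matches at crop (202,181), about concentric with the pot. Now the narrow cup.

Call:
{"name": "servo_tool", "arguments": {"plan": [0.0, -0.21, -0.3, 0, 0, 0, -0.6, 0, 0, 0, -0.6, 0, 0, 0, -0.6, 0, 0, 0, -0.6, 0, 0, 0, -0.6, 0, 0, 0, -0.4, 0, 0, 0, -0.17, 0, 0, 0, 0, 0, 0, 0, 0, 0]}}

```text
clock: 12.35
ee_pos: [0.5118, -0.2748, 0.0584]
tool_rot: [-180.0, 0.0, -154.8]
contact_force: [0.5, -0.3, 0.2]
opening: 0.0855
gripper_force: 0.0
```

Call:
{"name": "servo_tool", "arguments": {"plan": [0, 0, 0, 0, 0, 0, 0, 0, 0, 0, 0, 0, 0, 0, 0, 0, 0, 0, 0, 0, 0, 0, 0, 0, 0, 0, 0, 0, 0, 0, 0, 0], "jaw": 46, "newtons": 50}}

```text
clock: 13.15
ee_pos: [0.5119, -0.275, 0.0587]
tool_rot: [-179.9, 0.1, -154.8]
contact_force: [-0.9, 0.3, 5.9]
opening: 0.0545
gripper_force: 52.8
```

Call:
{"name": "servo_tool", "arguments": {"plan": [0, 0, 0.3, 0, 0, 0, 0.6, 0, 0, 0, 0.8, 0, 0, 0, 0.8, 0, 0, 0, 0.8, 0, 0, 0, 0.5, 0, 0, 0, 0.2, 0, 0, 0, 0, 0]}}

```text
clock: 13.95
ee_pos: [0.5115, -0.2746, 0.1776]
tool_rot: [180.0, 0.0, -154.8]
contact_force: [-0.3, -0.5, -2.0]
opening: 0.0549
gripper_force: 53.0
```

Call:
{"name": "servo_tool", "arguments": {"plan": [0.17, 0.32, 0, 0, 0.3, 0.6, 0, 0, 0.4, 0.8, 0, 0, 0.4, 0.8, 0, 0, 0.4, 0.8, 0, 0, 0.4, 0.8, 0, 0, 0.4, 0.8, 0, 0, 0.4, 0.8, 0, 0, 0.3, 0.6, 0, 0, 0, 0.1, 0, 0]}}

```text
clock: 14.95
ee_pos: [0.6068, -0.0797, 0.1758]
tool_rot: [179.9, -0.1, -154.7]
contact_force: [0.1, -0.9, -0.9]
opening: 0.055
gripper_force: 53.1
```

Call:
{"name": "servo_tool", "arguments": {"plan": [0, 0, 0, 0, 0, 0, 0, 0, 0, 0, 0, 0]}}

```text
clock: 15.25
ee_pos: [0.6062, -0.0828, 0.1776]
tool_rot: [180.0, -0.0, -154.9]
contact_force: [0.1, -0.4, -1.5]
opening: 0.0545
gripper_force: 53.0
```

Run:
```python
from h import *
f=cams.grab_frame("scene")[...,::-1].copy(); o=monitor.get_obs(); print(o["ee_pos"],o["contact_force"],o["opening"])
e=o["ee_pos"]; zf=e[2]-.0580; n="scene"
w=fit(n,f,(.606,-.0816),[(.096,.033),(.096,.024)],.008)[0]
c=fit(n,f,e[:2],[(zf+.086,.028),(zf+.060,.028)],.008)[0]; print("wide",w,"cup",c,w-c)
z=cv2.resize(f,None,fx=4,fy=4,interpolation=cv2.INTER_CUBIC)
for P,k in((circ(*w,.096,.033),(0,255,0)),(circ(*w,.096,.024),(0,255,0)),(circ(*c,zf+.086,.028),(0,0,255)),(circ(*c,zf+.06,.028),(0,0,255)),(circ(*c,zf,.0155),(0,0,255))):
    cv2.polylines(z,[((proj(n,P)+.5)*4-.5).astype(int)],True,k,1)
u=(proj(n,[[*w,.13]])[0]*4).astype(int); cv2.imwrite("pics/g4.png",z[u[1]-280:u[1]+280,u[0]-200:u[0]+200])
```

```text
[ 0.60622971 -0.08280888  0.17767513] [ 0.45892416  0.18797789 -0.72190192] 0.05479700248088969
wide [ 0.6060224  -0.08177813] cup [ 0.60473536 -0.08353813] [0.00128704 0.00175999]
```

View pics/g4.png

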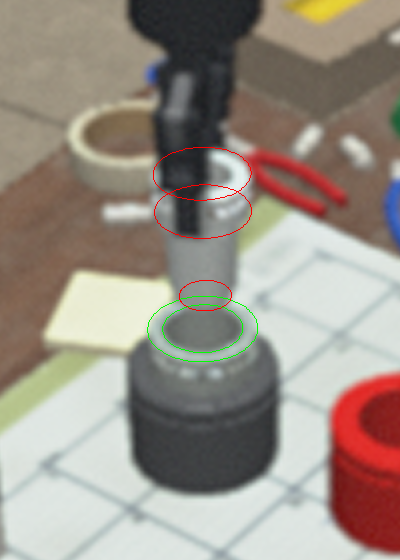

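The narrow cup hangs upright over the wide liner's mouth (foot at crop (204,295), mouth at (203,328)) and needs only about 1 mm of correction.

Call:
{"name": "servo_tool", "arguments": {"plan": [0.03, 0.03, 0, 0, 0, 0, -0.3, 0, 0, 0, -0.4, 0, 0, 0, -0.4, 0, 0, 0, -0.2, 0, 0, 0, -0.1, 0, 0, 0, 0, 0]}}

```text
clock: 16.0
ee_pos: [0.6071, -0.0812, 0.135]
tool_rot: [180.0, -0.1, -154.8]
contact_force: [-0.3, -0.2, -1.7]
opening: 0.0548
gripper_force: 53.0
```

Call:
{"name": "servo_tool", "arguments": {"plan": [0, 0, -0.15, 0, 0, 0, -0.15, 0, 0, 0, -0.1, 0, 0, 0, 0, 0]}}

```text
clock: 16.4
ee_pos: [0.6071, -0.0811, 0.1229]
tool_rot: [180.0, -0.1, -154.8]
contact_force: [0.6, -0.0, -1.7]
opening: 0.0546
gripper_force: 53.0
```

Call:
{"name": "servo_tool", "arguments": {"plan": [0, 0, -0.15, 0, 0, 0, -0.15, 0, 0, 0, -0.15, 0, 0, 0, 0, 0]}}

```text
clock: 16.8
ee_pos: [0.6068, -0.0811, 0.1089]
tool_rot: [180.0, -0.1, -154.8]
contact_force: [0.5, -0.1, -1.1]
opening: 0.0545
gripper_force: 53.0
```

Call:
{"name": "servo_tool", "arguments": {"plan": [0, 0, -0.15, 0, 0, 0, -0.15, 0, 0, 0, 0, 0]}}

```text
clock: 17.1
ee_pos: [0.6069, -0.0811, 0.1]
tool_rot: [180.0, -0.1, -154.8]
contact_force: [-0.8, -0.4, -1.3]
opening: 0.0545
gripper_force: 53.0
```

Call:
{"name": "servo_tool", "arguments": {"plan": [0, 0, -0.05, 0, 0, 0, -0.03, 0, 0, 0, 0, 0]}}

```text
clock: 17.4
ee_pos: [0.6074, -0.0812, 0.0986]
tool_rot: [180.0, -0.0, -154.8]
contact_force: [-0.1, 0.4, -0.6]
opening: 0.0547
gripper_force: 53.0
```

Call:
{"name": "servo_tool", "arguments": {"plan": [0, 0, -0.06, 0, 0, 0, -0.04, 0, 0, 0, 0, 0]}}

```text
clock: 17.7
ee_pos: [0.6072, -0.0811, 0.0954]
tool_rot: [180.0, -0.0, -154.8]
contact_force: [-0.1, 0.1, -2.0]
opening: 0.0547
gripper_force: 53.0
```

Call:
{"name": "servo_tool", "arguments": {"plan": [0, 0, -0.03, 0, 0, 0, 0, 0]}}

```text
clock: 17.9
ee_pos: [0.6073, -0.0812, 0.0946]
tool_rot: [180.0, -0.0, -154.8]
contact_force: [-0.5, -0.6, -1.5]
opening: 0.0553
gripper_force: 53.0
```

Call:
{"name": "servo_tool", "arguments": {"plan": [0, 0, -0.03, 0, 0, 0, -0.02, 0, 0, 0, 0, 0]}}

```text
clock: 18.2
ee_pos: [0.6076, -0.0812, 0.0943]
tool_rot: [-180.0, 0.0, -154.8]
contact_force: [-3.0, 1.2, 5.6]
opening: 0.0554
gripper_force: 53.7
```

Call:
{"name": "servo_tool", "arguments": {"plan": [0, 0, -0.02, 0, 0, 0, 0, 0]}}

```text
clock: 18.4
ee_pos: [0.6077, -0.0812, 0.0943]
tool_rot: [-180.0, 0.1, -154.8]
contact_force: [-4.2, 1.7, 7.5]
opening: 0.0549
gripper_force: 54.0
```

Contact came at the expected height, so I'll release and retreat.

Call:
{"name": "servo_tool", "arguments": {"plan": [0, 0, 0, 0, 0, 0, 0, 0, 0, 0, 0, 0, 0, 0, 0, 0, 0, 0, 0, 0, 0, 0, 0, 0], "jaw": 85.4}}

```text
clock: 19.0
ee_pos: [0.6073, -0.0812, 0.0925]
tool_rot: [180.0, -0.0, -154.8]
contact_force: [0.9, 0.6, 0.3]
opening: 0.0851
gripper_force: 0.0
```

Call:
{"name": "servo_tool", "arguments": {"plan": [0, 0, 0.3, 0, 0, 0, 0.7, 0, 0, 0, 0.9, 0, 0, 0, 0.7, 0, 0, 0, 0.3, 0, -0.4, -0.8, 0, 0, -0.5, -0.98, 0, 0, -0.5, -0.98, 0, 0, -0.5, -0.98, 0, 0, -0.5, -0.98, 0, 0]}}

```text
clock: 20.0
ee_pos: [0.5345, -0.2237, 0.1793]
tool_rot: [180.0, -0.0, -154.8]
contact_force: [0.3, -0.3, 0.6]
opening: 0.0854
gripper_force: 0.0
```

Call:
{"name": "servo_tool", "arguments": {"plan": [-0.3, -0.98, 0, 0, -0.3, -0.98, 0, 0, -0.3, -0.98, 0, 0, -0.3, -0.98, 0, 0, -0.3, -0.98, 0, 0, -0.3, -0.98, 0, 0, 0, 0, 0, 0, 0, 0, 0, 0]}}

```text
clock: 20.8
ee_pos: [0.4809, -0.3996, 0.1789]
tool_rot: [179.9, -0.0, -154.9]
contact_force: [-1.0, 0.3, -0.4]
opening: 0.0852
gripper_force: 0.0
```

Run:
```python
from h import *
vis=[]
for n in("scene","top"):
  im=cams.grab_frame(n)[...,::-1].copy()
  c=fit(n,im,(.607,-.0815),[(.122,.028),(.122,.0185)],.006)[0]; w=fit(n,im,(.607,-.0815),[(.096,.033)],.006)[0]; p=fit(n,im,(.607,-.0815),[(.07,.047)],.006)[0]
  print(n,c,w,p)
  z=cv2.resize(im,None,fx=4,fy=4,interpolation=cv2.INTER_CUBIC)
  for P in (circ(*c,.122,.028),circ(*c,.096,.033),circ(*c,.07,.047)): cv2.polylines(z,[((proj(n,P)+.5)*4-.5).astype(int)],True,(0,0,255),1)
  u=(proj(n,[[*c,.09]])[0]*4).astype(int); vis.append(z[u[1]-200:u[1]+200,u[0]-200:u[0]+200])
cv2.imwrite("pics/g5.png",np.hstack(vis))
```

```text
scene [ 0.60689382 -0.08031999] [ 0.59892236 -0.07117862] [ 0.60570116 -0.07859285]
top [ 0.60835067 -0.08136714] [ 0.60760341 -0.08279664] [ 0.60620267 -0.08467106]
```

View pics/g5.png

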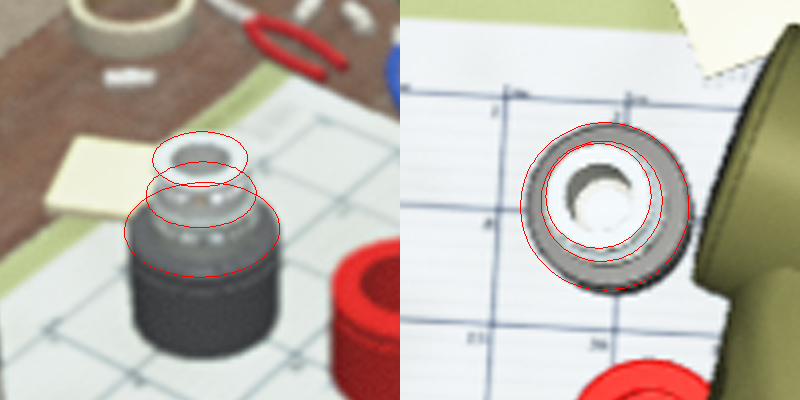

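The cups are stacked upright with evenly stepped rims. The narrow rim is at crop (200,158) and the pot rim at (202,230), roughly concentric in both views. Handing in.

```bash
python3 -c "
from workcell import order
print(order.finish_job())"
```

```text
the job is handed in; nothing more can be done
None
```

Both liners were lowered in and released with their shoulders at home height, roughly concentric in the last pictures, and the job was handed in at about 21 s; the hand-in returned no verdict.

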